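# Eject a doll torso from its mould and shut it away in the case

## Task

Push the mould's spring ejector all the way in so that it drives the plaster doll torso out of the channel, then let it spring back. Lay the torso down flat inside the open wooden case, same side up as it came out and without dropping it, then lower the case's hinged lid gently until it is fully shut: do not let it fall or slam. Leave the other things on the bench where they are.

Things in the scene. Friction and masses are not known exactly. Their poses are not given: they have to be found in the camera images.
- mould: Press mould, fixed. Dark steel base plate 290 x 110 mm, top at z = 12 mm, from x = -150 to 140 mm. On it two steel cheeks, tops at z = 58 mm, form an open-topped channel 48 mm wide from x = -51 to 50 mm, its rear end closed by a bridge. Origin at bench level under the channel's centre; +x is the way the torso comes out, z up.
- ejector (a joint): Spring slide of the mould, m: 0 = sprung back, 0.07 = pushed fully in. Moves along the mould's +x; needs 2 N to start, 6 N at the end, plus the torso's drag. Springs back when let go. Its steel pusher stands behind the torso in the channel.
- ejector_palm (a point): Centre of the outer face of the ejector's black palm plate (10 thick, 56 wide, 50 high; from 11 to 61 mm above the bench): the face that is pushed towards the mould's +x. At rest at x = -153, z = 36 mm in the mould's frame.
- torso: White plaster doll torso, 0.2 kg, in the mould channel at the start: trunk 75 x 44 x 36 mm (chest relief up to 40 mm) with a neck 20 mm across at its +x end; 90 mm long in all. Origin: centre of its underside, so the trunk runs from x = -45 to 30 mm and the neck to 45 mm; z up. Grip it across its width once it is out.
- case: Open-topped box of pale wood, fixed, outside 165 x 165 x 62 mm, walls and floor 8 mm thick (inner floor at z = 8 mm, inside 149 x 149 mm). Origin: centre of its underside; z up; the lid's hinge runs along y on its +x rim.
- lid (a joint): Hinge angle of the case's lid, rad: 0 = shut, grows as it opens to 1.9; 1.57 = upright. Its stiff hinge holds it near upright, but below about 1.0 rad it falls shut by itself unless it is held.
- lid_knob (a point): Centre of the dark wooden ball knob (28 mm across, on a 14 mm stem) on the lid's outer face: 135 mm from the hinge along the lid, 48 mm off its underside (38 mm off its outer face), at mid-width. In the case's frame, lid shut: x = -52.5, z = 110.5 mm; lid upright: on the far side, x = 130.5, z = 197.5 mm.
- lid_hinge (a point): Point on the lid's hinge axis, mid-width, at x = 82.5 mm, z = 62.5 mm in the case's frame. The lid is a pale wood board 165 x 165 x 10 mm. The axis is the case's y.
- brush: Bystander: brush about 170 mm long lying on the bench. Origin: under its middle.
- driver: Bystander: screwdriver about 180 mm long lying on the bench. Origin: under its middle.
- calculator: Bystander: desk calculator 130 x 70 x 15 mm. Origin: centre of its underside.
- glue: Bystander: glue bottle, 72 mm across, 190 mm tall. Origin: centre of its underside.
- tub: Bystander: round white tub, 84 mm across, 60 mm tall. Origin: centre of its underside.
- cup: Bystander: blue cup, 72 mm across, 90 mm tall. Origin: centre of its underside.
- spare: Bystander: a second plaster torso, same shape as the first, lying loose at the far edge of the bench. It stays there. Origin: centre of its underside.
Mind the look-alikes: they are no part of the job. There is more than one size of the case; the one meant has the size given above.

How it is judged:
By the outcome, as a careful person would: the job done as asked, in the order asked, and still so for the second after the job is handed in, with the robot touching nothing.
It also fails if it takes over 72 s, if anything falls off the work surface, if the arm or the gripper's body presses on something with over 40 N, if the wrist force passes 120 N, or if a joint passes its speed limit or range.

## Robot

A 6-joint arm with a two-finger parallel gripper is mounted at the origin on the work surface. World frame = base frame: x ahead of the robot, y to its left, z up, the work surface at z = 0. Lengths are in m, angles in rad, forces in N, time in s.
With the tool pointing down it reaches from about 0.35 to 0.775 m from the base axis. Payload 5.5 kg.
Tool frame: the origin (TCP) lies between the finger pads; the fingertips stand 11 mm ahead of it and the grasp point (between the pads) lies 8 mm behind it; z points along the fingers, y is the line along which they close (so a half turn about z gives the same grasp; the last joint's range is limited). The gripper opens to 85 mm and grips with 20 to 120 N. Pads are 22 mm wide; open, the fingers measure 114 mm over their backs; the gripper's body (76 mm by 85 mm) begins 54 mm behind the grasp point. The pads swing forward as they close: fully open they stand 13 mm farther back than shut.
Start: joints at [-1.441, 0.313, 0.046, 1.304, 0, 1.431], TCP at [0.153, -0.554, 0.242] pointing down, gripper open.
Joint ranges: [-2.76, 2.76], [-0.86, 1.69], [-1.03, 1.26], [-2.2, 2.34], [-1.47, 1.5], [-3.14, 3.14]. Speed limits (rad/s): [2.57, 2.57, 3.14, 3.14, 3.14, 3.14].

## Interface

Orientations are given as a rotation vector (axis times angle).
In Python, from workcell import bot gives the robot as it stands. The module is installed in compiled form; this text tells all that it offers.
- The arm moves only by the tool move_arm, never from a script. Its argument "increments" is a list that holds one entry, the list of rows, each a list of 4 numbers: the shift along the tool's x, y, z in m, then the turn about the tool's z in rad. A call has 1 to 12 rows; each row shifts and turns the commanded pose from where the row before left it, along the tool's axes as they then stand; what a row does not reach is not made up. A row lasts 1/10 s, in which the tool goes at most 50 mm and 8.59 degrees, less where a joint would pass 70% of its speed; a pose out of reach is approached as far as the arm can. A call is refused whole if a number of a shift passes 0.05 or a number of a turn 0.15, either way. A call with a gripper value outside its range is refused whole. "gripper" is the finger opening in m, from 0 to 0.0854, set as the call begins (left out, the last holds). The fingers move at their own pace and stop on an object; the grip force is fixed at half the most. Time passes only in rows, so rows that do not move let the fingers close. It gives the time, the measured TCP pose, the force, the opening and the grip force at its end, in the units of the state.
- bot.read_state(): the state, without advancing time (a new reading comes with each control period).
- bot.snapshot(name): name is "scene" or "top" or "wrist"; returns a dict with "image" (420x560x3 uint8, red, green, blue), "intrinsics" (3x3 intrinsics, pixels), "R" (3x3) and "t" (3): a world point X has camera coordinates R X + t; the wrist camera has in their place "tool_from_camera" (4x4, takes a point from camera to tool coordinates, whose origin is the TCP and whose axes are the flange's). Camera axes: x right, y down, z forward; pixel columns grow to the right and rows downward; lengths in m; the calibration is good to about 2 mm. A picture is of the moment at which its call begins: read the wrist's pose just before it. There is no depth.
- bot.close_job(): hands the job in; it is judged then, once.
Trained networks look in a picture, given as the dict that the camera call returned (one of the last four; its "shot" number tells which), for a name from the list of things; names that differ only in an ending like _2 or _b are one class to them, and where a whole thing is asked for, a point or a joint stands for the part that bears it (a point fixed in the world has none). Each returns a list of dicts, best first, with "confidence" (0 to 1); they miss things now and then, are a little off and sometimes report something else, mostly with a low value. They report only what shows in the picture. A call takes as long as a camera call. They do not tell look-alikes from the thing itself.
- bot.trace(picture, thing): "mask" (420x560 bool, what is visible of it).
- bot.tip_of(picture, thing): "position" ([x, y, z] in m, in world coordinates, good to about 4 mm: a listed point, or the origin of a listed thing).
The state is a dict: "t": time; "joint_pos": joint angles; "joint_velocities": joint speeds; "effort": joint torques, N m; "ee_pos": TCP position; "eef_rot": TCP orientation; "force": force on the tool from outside, world axes, zero at the start; "moment": the same for the moment, N m; "finger_gap": opening from 0.0 (shut) to 1.0 (fully open); "grip_force": force on a finger pad.
Only numpy, scipy, OpenCV 4.12 (cv2) and the standard library are available. Lean on these libraries where they do the work, as an engineer would, in place of code of your own. Each camera call takes 0.05 s, during which the arm holds its last target. There are 200 camera calls.

## Working session

There is one attempt and no reset: what is moved stays moved. The work goes in short steps, Python scripts to look and compute and a tool call to move; the robot and the scene stay as the last step left them, time stands still between calls to the robot, and variables do not carry over. Pictures are saved under pics/ and viewed, at most 10 in all, crops included, and the job is handed in when it is done.

Besides the shell and the picture viewer there is one more tool, called by a JSON object that holds its "api" and its "payload". move_arm: Moves the arm, as the interface text tells. Its arguments: {"type":"object","properties":{"increments":{"type":"array"},"gripper":{"type":"number"}},"required":["increments"]}

```bash
mkdir -p pics
cat > h.py <<'E'
import numpy as np, cv2
from scipy.spatial.transform import Rotation as Ro
from workcell import bot
def save(p,n,crop=None,s=1):
    im=p["image"][:,:,::-1]
    if crop: im=im[crop[1]:crop[3],crop[0]:crop[2]]
    cv2.imwrite("pics/"+n,cv2.resize(im,None,fx=s,fy=s,interpolation=cv2.INTER_CUBIC))
def cam(p,st=None):
    if "R" in p: return np.array(p["R"]),np.array(p["t"])
    T=np.eye(4);T[:3,:3]=Ro.from_rotvec(st["eef_rot"]).as_matrix();T[:3,3]=st["ee_pos"]
    C=np.linalg.inv(T@np.array(p["tool_from_camera"]));return C[:3,:3],C[:3,3]
def ray(p,uv,st=None):
    R,t=cam(p,st);d=R.T@np.linalg.inv(p["intrinsics"])@np.array([uv[0],uv[1],1.]);return -R.T@t,d/np.linalg.norm(d)
def atz(p,uv,z,st=None):
    o,d=ray(p,uv,st);return o+d*(z-o[2])/d[2]
def proj(p,X,st=None):
    R,t=cam(p,st);c=np.array(p["intrinsics"])@(R@np.array(X)+t);return c[:2]/c[2]
def tri(a,b):
    (o1,d1),(o2,d2)=a,b;s=np.linalg.lstsq(np.c_[d1,-d2],o2-o1,rcond=None)[0]
    P,Q=o1+d1*s[0],o2+d2*s[1];return (P+Q)/2,np.linalg.norm(P-Q)
E
python3 - <<'E'
from h import *
s=bot.read_state();print(s)
ps={n:bot.snapshot(n) for n in("scene","top")}
for n,p in ps.items():
    save(p,n+"0.png",s=1.4)
    print(n,"campos",np.round(-np.array(p["R"]).T@p["t"],3))
    for k in "mould ejector_palm torso case lid_knob lid_hinge brush driver calculator glue tub cup spare".split():
        for d in bot.tip_of(p,k)[:3]: print(k,np.round(d["position"],3),round(d["confidence"],2),np.round(proj(p,d["position"])))
E
```

```text
{'t': 0.0, 'joint_pos': array([-1.44061920e+00,  3.13995173e-01,  4.50165822e-02,  1.30357474e+00,
        8.08407059e-06,  1.43118747e+00]), 'joint_velocities': array([ 0.00106106,  0.00037715,  0.00020268, -0.00080123, -0.00042593,
       -0.00058042]), 'effort': array([-6.22047501e-04, -4.80627930e+01,  2.98532814e+01,  1.91851758e-02,
       -1.88406370e-04,  1.07788236e-05]), 'ee_pos': array([ 0.15317949, -0.55374171,  0.24142718]), 'eef_rot': array([-3.11131258e+00, -4.22258531e-01, -2.56991672e-05]), 'force': array([0.69828614, 0.19508439, 1.66950925]), 'moment': array([ 0.0422449 , -0.06218397,  0.0107623 ]), 'grip_force': 0.0, 'finger_gap': 0.9978059596047738}
scene campos [ 1.652 -0.389  1.241]
mould [ 0.511 -0.241 -0.004] 0.64 [207. 244.]
mould [ 0.496 -0.393  0.034] 0.56 [157. 244.]
ejector_palm [ 0.496 -0.395  0.037] 0.72 [156. 244.]
ejector_palm [ 0.536 -0.023 -0.001] 0.33 [272. 234.]
torso [ 0.506 -0.238  0.011] 0.49 [207. 240.]
case [0.294 0.261 0.003] 0.94 [323. 171.]
case [ 0.505  0.242 -0.002] 0.9 [341. 210.]
lid_knob [0.632 0.259 0.2  ] 0.72 [369. 189.]
lid_knob [
[... 697 characters left out ...]
.006] 0.68 [194. 291.]
case [0.505 0.244 0.   ] 0.6 [198. 220.]
lid_knob [0.252 0.245 0.085] 0.96 [192. 311.]
lid_knob [0.632 0.258 0.202] 0.72 [176. 167.]
lid_hinge [0.35  0.283 0.049] 0.92 [181. 274.]
lid_hinge [0.588 0.252 0.058] 0.9 [191. 191.]
brush [ 0.538 -0.024 -0.003] 0.79 [287. 207.]
driver [ 0.71  -0.019  0.   ] 0.85 [284. 151.]
driver [0.633 0.258 0.2  ] 0.65 [176. 166.]
driver [ 0.497 -0.386  0.034] 0.5 [412. 217.]
calculator [ 0.376 -0.017  0.   ] 0.6 [286. 261.]
glue [0.589 0.509 0.   ] 0.92 [110. 194.]
tub [ 0.761 -0.178  0.001] 0.61 [336. 133.]
cup [ 0.624 -0.476  0.002] 0.74 [436. 175.]
spare [ 0.776  0.092 -0.004] 0.84 [247. 130.]
spare [0.588 0.254 0.06 ] 0.36 [190. 190.]
```

View pics/top0.png

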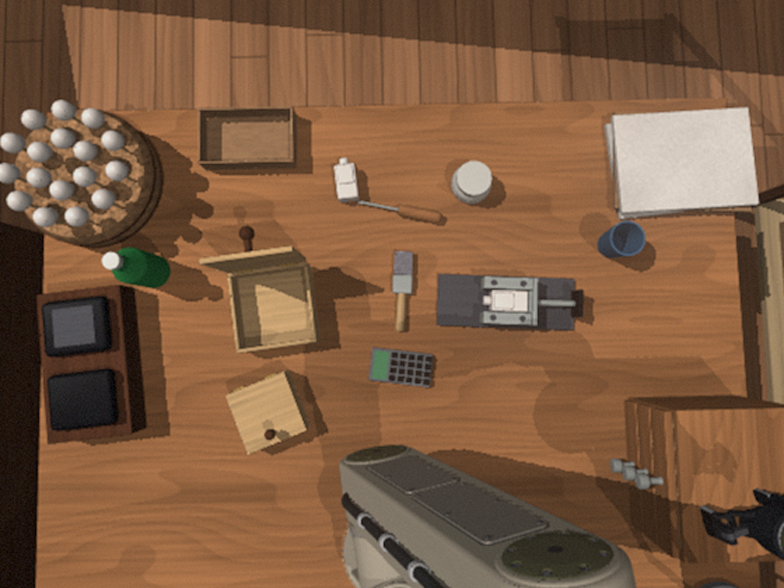

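View pics/scene0.png

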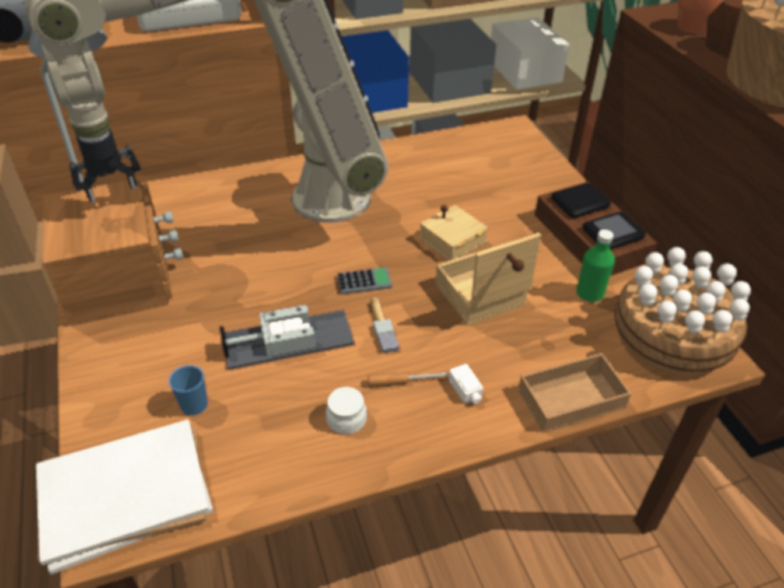

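Open-topped case candidates (px in the 1.4× top view):
- The pale open box with its lid at (272,305) matches: hinge–centre distance 81 mm, knob at z≈0.20.
- The small closed pale box at (267,412) and the brown tray at (247,137) are look-alikes.

Torso candidates:
- The one in the mould at (510,300) is the one I want.
- The spare at (345,180) stays where it is.

The palm is the black plate at (577,303). I'll move over the palm, turn the tool towards the mould axis, then check close up.

{"api": "move_arm", "payload": {"increments": [[[0.04,-0.003,0,0],[0.04,-0.003,0,0],[0.04,-0.003,0,0],[0.04,-0.003,0,0],[0.04,-0.003,0,0],[0.04,-0.003,0,0],[0.04,-0.003,0,0],[0.04,-0.003,0,0],[0.04,-0.003,0,0]]], "gripper": 0}}

```text
t: 2.3
ee_pos: [0.4945, -0.4315, 0.2424]
eef_rot: [3.113, 0.423, 0.0]
force: [-0.1, -0.0, 0.1]
finger_gap: 0.002
grip_force: 0.0
```

{"api": "move_arm", "payload": {"increments": [[[0,0,0,-0.135],[0,0,0,-0.135],[0,0,0,-0.135],[0,0,0,-0.135],[0,0,0,-0.135],[0,0,0,-0.135],[0,0,0,-0.135],[0,0,0,-0.135],[0,0,0,-0.135],[0,0,0,0]]]}}

```text
t: 3.3
ee_pos: [0.493, -0.4323, 0.2422]
eef_rot: [-2.314, -2.124, 0.0]
force: [0.4, -0.0, 0.1]
finger_gap: 0.0
grip_force: 0.0
```

Run:
```python
from h import *
s=bot.read_state();p=bot.snapshot("wrist");save(p,"w1.png",s=1.4)
print(s["ee_pos"],Ro.from_rotvec(s["eef_rot"]).as_matrix().round(3),np.round(s["force"],1),np.round(p["tool_from_camera"],3))
for k in "mould ejector_palm torso".split():
    for d in bot.tip_of(p,k)[:2]: print(k,np.round(d["position"],4),round(d["confidence"],2),np.round(proj(p,d["position"],s)))
t=bot.snapshot("top")
for n,q,st in(("wrist",p,s),("top",t,None)):
    for k in("mould","torso"):
        for d in bot.trace(q,k)[:1]:
            m=d["mask"].astype(np.uint8);v,u=np.nonzero(m);z=.012 if k=="mould" else .048
            P=np.array([atz(q,x,z,st)[:2] for x in zip(u,v)],np.float32)
            r=cv2.minAreaRect(P);print(n,k,round(d["confidence"],2),len(u),np.round(cv2.boxPoints(r),4).tolist())
```

```text
[ 0.4930254  -0.43227949  0.24220341] [[ 0.086  0.996 -0.   ]
 [ 0.996 -0.086  0.   ]
 [ 0.    -0.    -1.   ]] [ 0.4 -0.   0.1] [[-0.    -0.946 -0.323  0.083]
 [ 1.     0.    -0.001 -0.001]
 [ 0.002 -0.323  0.946 -0.132]
 [ 0.     0.     0.     1.   ]]
ejector_palm [ 0.4946 -0.3901  0.0353] 0.71 [281. 141.]
wrist mould 0.98 14125 [[0.44179999828338623, -0.3935000002384186], [0.5514000058174133, -0.400299996137619], [0.5600000023841858, -0.260699987411499], [0.4503999948501587, -0.2538999915122986]]
wrist torso 0.71 872 [[0.4821999967098236, -0.27959999442100525], [0.5253000259399414, -0.2833000123500824], [0.5264000296592712, -0.2696000039577484], [0.48339998722076416, -0.26579999923706055]]
top mould 0.81 3375 [[0.4424999952316284, -0.40630000829696655], [0.5562000274658203, -0.4138999879360199], [0.5770000219345093, -0.10289999842643738], [0.4634000062942505, -0.09529999643564224]]
top torso 0.89 490 [[0.48240000009536743, -0.2818000018596649], [0.531499981880188, -0.28290000557899475], [0.5336999893188477, -0.19040000438690186], [0.4846000075340271, -0.18930000066757202]]
```

View picture.

View pics/w1.png

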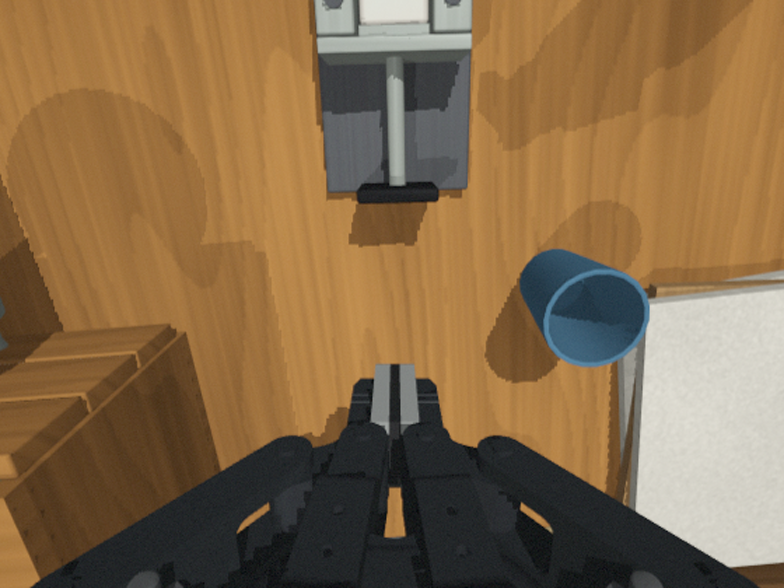

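The palm plate shows at (398,193) in the wrist view. The closed fingers at (395,380) line up with it and nothing is in the way. I'll go down behind it.

{"api": "move_arm", "payload": {"increments": [[[0,0,0.04,-0.02],[0,0,0.04,0],[0,0,0.04,0],[0,0,0.04,0],[0,0,0.04,0],[0,0.001,0,0],[0,0,0,0]]]}}

```text
t: 4.45
ee_pos: [0.4939, -0.432, 0.0423]
eef_rot: [-2.293, -2.146, -0.0]
force: [-0.1, -0.4, 1.1]
finger_gap: -0.002
grip_force: 0.0
```

{"api": "move_arm", "payload": {"increments": [[[0.01,0,0,0],[0.01,0,0,0],[0.005,0,0,0],[0.005,0,0,0],[0.005,0,0,0],[0,0,0,0]]]}}

```text
t: 5.05
ee_pos: [0.4969, -0.3977, 0.0433]
eef_rot: [2.292, 2.146, -0.001]
force: [-0.5, -1.6, 1.2]
finger_gap: -0.001
grip_force: 1.0
```

{"api": "move_arm", "payload": {"increments": [[[0.006,0,0,0],[0.006,0,0,0],[0.006,0,0,0],[0.006,0,0,0],[0.006,0,0,0],[0.006,0,0,0],[0.006,0,0,0],[0.006,0,0,0],[0.006,0,0,0],[0.004,0,0,0],[0,0,0,0]]]}}

```text
t: 6.15
ee_pos: [0.5003, -0.3413, 0.0432]
eef_rot: [2.292, 2.144, -0.004]
force: [-1.3, -5.2, 4.8]
finger_gap: 0.001
grip_force: 2.7
```

{"api": "move_arm", "payload": {"increments": [[[0.002,0,0,0],[0.002,0,0,0],[0.002,0,0,0],[0,0,0,0]]]}}

```text
t: 6.55
ee_pos: [0.5006, -0.3358, 0.0432]
eef_rot: [2.293, 2.143, -0.004]
force: [-2.2, -6.9, 4.2]
finger_gap: 0.006
grip_force: 3.3
```

{"api": "move_arm", "payload": {"increments": [[[0.002,0,0,0],[0.002,0,0,0],[0.002,0,0,0],[0.002,0,0,0],[0,0,0,0]]]}}

```text
t: 7.05
ee_pos: [0.5009, -0.3311, 0.0433]
eef_rot: [2.292, 2.138, -0.012]
force: [-5.1, -16.9, 0.1]
finger_gap: -0.001
grip_force: 8.1
```

Run:
```python
from h import *
p=bot.snapshot("top");R=bot.tip_of(p,"torso");P=bot.tip_of(p,"ejector_palm")
for d in R[:2]+P[:2]: print(np.round(d["position"],4),round(d["confidence"],2))
print(bot.read_state()["force"])
```

```text
[ 0.5126 -0.1653  0.0105] 0.77
[ 0.5013 -0.3182  0.0329] 0.63
[ -4.44076797 -15.06745459   0.20690059]
```

The force jumped to 17 N, so the ejector is at its stop, and the torso has moved 70 mm. I'll back off and let it spring back.

{"api": "move_arm", "payload": {"increments": [[[0.001,0,0,0],[0,0,0,0],[-0.008,0,0,0],[-0.01,0,0,0],[-0.01,0,0,0],[-0.01,0,0,0],[-0.01,0,0,0],[-0.01,0,0,0],[-0.01,0,0,0],[-0.015,0,0,0],[-0.02,0,0,0],[0,0,0,0]]]}}

```text
t: 8.4
ee_pos: [0.4938, -0.4293, 0.0416]
eef_rot: [-2.295, -2.144, -0.0]
force: [-0.9, -0.0, 0.7]
finger_gap: 0.0
grip_force: 0.0
```

{"api": "move_arm", "payload": {"increments": [[[0,0,-0.03,0],[0,0,-0.04,0],[0,0,-0.04,0],[0.03,0,-0.03,0],[0.04,0,0,0],[0.04,0,0,0],[0.04,0,0,0],[0.02,0,0,0],[0,0,0,0]]], "gripper": 0.0854}}

```text
t: 9.3
ee_pos: [0.5052, -0.2544, 0.1821]
eef_rot: [-2.288, -2.15, -0.0]
force: [-0.5, 0.5, 0.4]
finger_gap: 0.999
grip_force: 0.0
```

Run:
```python
from h import *
s=bot.read_state();p=bot.snapshot("wrist");save(p,"w2.png",s=1.4);t=bot.snapshot("top")
print(s["ee_pos"],s["eef_rot"])
for q,st,n in((p,s,"w"),(t,None,"t")):
    for k in "ejector_palm torso".split():
        for d in bot.tip_of(q,k)[:2]: print(n,k,np.round(d["position"],4),round(d["confidence"],2),np.round(proj(q,d["position"],st)))
    d=bot.trace(q,"torso")[0];v,u=np.nonzero(d["mask"])
    P=np.array([atz(q,x,.05,st)[:2] for x in zip(u,v)],np.float32);print(len(u),cv2.boxPoints(cv2.minAreaRect(P)).round(4).tolist())
```

```text
[ 0.50515925 -0.25441058  0.18210811] [-2.28781247e+00 -2.14982512e+00 -2.87864917e-04]
w ejector_palm [ 0.4994 -0.3879  0.0352] 0.78 [285. 322.]
w torso [ 0.5101 -0.1701  0.0161] 0.97 [283.  98.]
6055 [[0.48669999837875366, -0.20990000665187836], [0.5302000045776367, -0.21209999918937683], [0.534600019454956, -0.12549999356269836], [0.491100013256073, -0.12330000102519989]]
t ejector_palm [ 0.3755 -0.0184 -0.0015] 0.61 [286. 261.]
t torso [ 0.5136 -0.1675  0.0114] 0.7 [335. 214.]
397 [[0.48919999599456787, -0.20890000462532043], [0.5325000286102295, -0.21050000190734863], [0.5356000065803528, -0.12700000405311584], [0.49230000376701355, -0.12540000677108765]]
```

View pics/w2.png

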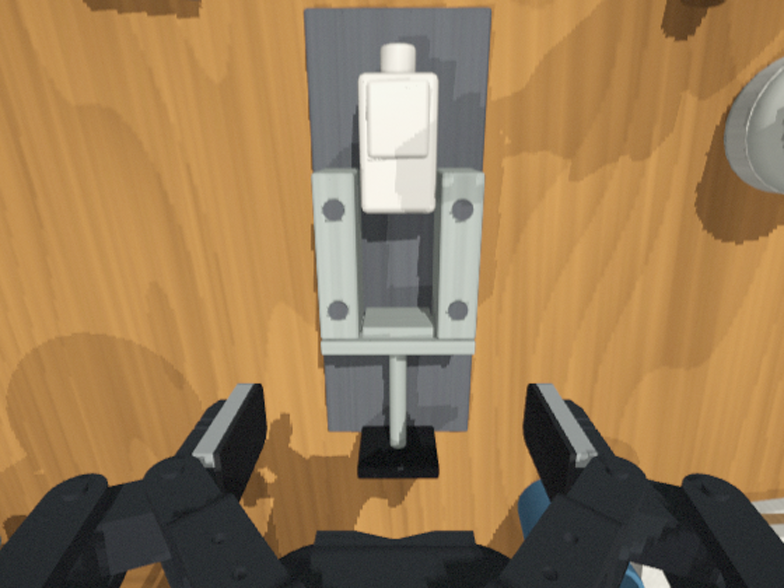

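The picture shows the torso out with its trunk at px (360–437, 72–212). Its rear is still between the cheek ends at v≈170, the pusher is back at the bridge, and the palm is back at (398,452). Two views agree on the torso origin (~0.512, -0.168) and on its underside at z≈0.012. I'll grip the exposed part.

{"api": "move_arm", "payload": {"increments": [[[0.045,0.001,0,0],[0.045,0,0,0],[0,0,0.04,0],[0,0,0.04,0],[0,0,0.04,0],[0,0,0.02,0],[0,0,0.016,0],[0,0,0,0],[0,0,0,0]]]}}

```text
t: 10.6
ee_pos: [0.5125, -0.1684, 0.0264]
eef_rot: [-2.294, -2.146, 0.0]
force: [0.1, -0.9, 0.9]
finger_gap: 1.001
grip_force: 0.0
```

{"api": "move_arm", "payload": {"increments": [[[0,0,0,0],[0,0,0,0],[0,0,0,0],[0,0,0,0],[0,0,0,0],[0,0,0,0],[0,0,0,0],[0,0,0,0]]], "gripper": 0.03}}

```text
t: 11.4
ee_pos: [0.5131, -0.1684, 0.0274]
eef_rot: [2.292, 2.146, 0.0]
force: [-1.7, -0.1, 6.5]
finger_gap: 0.506
grip_force: 62.3
```

{"api": "move_arm", "payload": {"increments": [[[0,0,-0.01,0],[0,0,-0.015,0],[0,0,-0.02,0],[0,0,-0.03,0],[0,0,-0.04,0],[0,0,-0.03,0],[0,0,0,0]]]}}

```text
t: 12.1
ee_pos: [0.515, -0.1691, 0.1763]
eef_rot: [2.288, 2.142, 0.005]
force: [0.7, -1.4, -2.5]
finger_gap: 0.504
grip_force: 61.8
```

Run:
```python
from h import *
s=bot.read_state();print(s["ee_pos"],s["joint_pos"],s["force"],s["grip_force"],s["finger_gap"])
w=bot.snapshot("wrist")
for d in bot.tip_of(w,"torso")[:1]: print("torso",d["position"],d["confidence"])
q=[bot.snapshot(n) for n in("top","scene")]
for p in q:
    for k in "case lid_hinge lid_knob".split():
        for d in bot.tip_of(p,k)[:3]: print(k,np.round(d["position"],4),round(d["confidence"],2))
save(q[0],"case1.png",(120,140,270,330),4)
```

```text
[ 0.51498208 -0.16909499  0.17633536] [-4.65401250e-01  2.71587485e-01 -1.74906288e-01  1.11583185e+00
  1.40922940e-05  1.17121406e+00] [ 0.67939198 -1.43188979 -2.54984349] 61.78724527359009 0.5044613117156675
torso [0.5139, -0.1722, 0.1601] 0.61
case [ 0.291   0.2622 -0.0035] 0.88
case [0.5069 0.2455 0.0025] 0.75
lid_hinge [0.5838 0.2527 0.0576] 0.86
lid_hinge [0.3507 0.2825 0.0492] 0.57
lid_hinge [ 0.506   0.2457 -0.0009] 0.45
lid_knob [0.2541 0.2452 0.0815] 0.85
lid_knob [0.6339 0.2595 0.1995] 0.7
case [ 0.5023  0.2429 -0.0018] 0.95
case [0.291  0.2603 0.0019] 0.62
case [ 0.7086 -0.0188 -0.0009] 0.55
lid_hinge [0.5813 0.255  0.0596] 0.77
lid_hinge [0.3509 0.2837 0.0488] 0.77
lid_knob [0.6315 0.2608 0.2017] 0.89
```

View pics/case1.png

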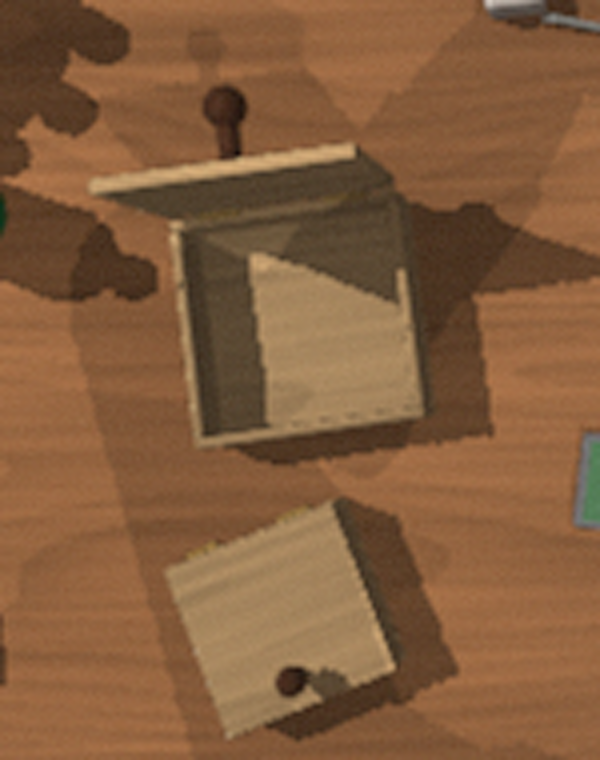

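The lifted torso is level in the grip. In the crop, the case rim corners are at (200,445), (422,415) and (175,225). The lid is upright with its knob at (224,107). The small shut box below is the look-alike. I'll carry the torso over.

{"api": "move_arm", "payload": {"increments": [[[0.02,-0.003,0,0],[0.041,-0.005,0,0],[0.041,-0.005,0,0],[0.041,-0.005,0,0],[0.041,-0.005,0,0],[0.041,-0.005,0,0],[0.041,-0.005,0,0],[0.041,-0.005,0,0],[0.041,-0.005,0,0],[0.041,-0.005,0,0],[0.02,-0.002,0,0],[0,0,0,0]]]}}

```text
t: 13.8
ee_pos: [0.4891, 0.2461, 0.1709]
eef_rot: [-2.289, -2.151, -0.0]
force: [0.1, -0.1, -2.3]
finger_gap: 0.504
grip_force: 61.6
```

{"api": "move_arm", "payload": {"increments": [[[0,0,0,-0.147],[0,0,0,-0.147],[0,0,0,-0.147],[0,0,0,-0.147],[0,0,0,-0.147],[0,0,0,-0.147],[0,0,0,-0.147],[0,0,0,-0.147],[0,0,0,-0.147],[0,0,0,-0.147],[0,0,0,-0.147],[0,0,0,-0.147]]]}}

```text
t: 15.0
ee_pos: [0.4896, 0.2423, 0.1709]
eef_rot: [0.207, -3.134, 0.001]
force: [-0.4, 0.7, -3.5]
finger_gap: 0.504
grip_force: 61.6
```

Run:
```python
from h import *
s=bot.read_state();R=Ro.from_rotvec(s["eef_rot"]).as_matrix();print(s["ee_pos"],R.round(3),np.round(s["joint_pos"],2),np.round(s["force"],1),s["finger_gap"])
t=bot.snapshot("top")
for c in((170,251.25),(225.5,243.75),(163.75,196.25)): print(atz(t,c,.062).round(4))
w=bot.snapshot("wrist")
for d in bot.tip_of(w,"torso")[:1]+bot.tip_of(w,"case")[:2]: print(np.round(d["position"],4),d["confidence"])
save(w,"w3.png",s=1.2)
```

```text
[0.4895942  0.24231806 0.17094872] [[-0.991 -0.132 -0.001]
 [-0.132  0.991 -0.001]
 [ 0.001 -0.001 -1.   ]] [ 0.31  0.29 -0.16  1.12 -0.    0.18] [-0.4  0.7 -3.5] 0.5036020530370975
[0.4157 0.3111 0.062 ]
[0.4332 0.1539 0.062 ]
[0.5724 0.3286 0.062 ]
[0.4879 0.2402 0.1551] 0.97
```

View pics/w3.png

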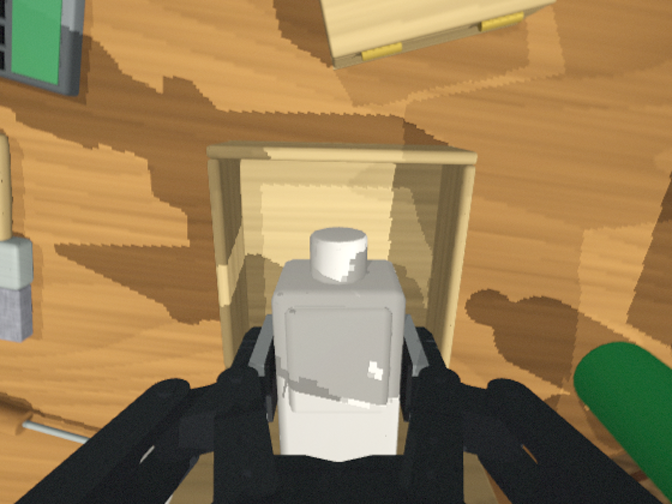

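The torso is chest up and centred over the case, whose inner walls show at u≈235 and 455. I'll lower it.

{"api": "move_arm", "payload": {"increments": [[[0,0,0.03,0],[0,0,0.04,0],[0,0,0.03,0],[0,0,0.02,0],[0,0,0.012,0],[0,0,0.006,0],[0,0,0.003,0],[0,0,0,0],[0,0,0,0]]]}}

```text
t: 16.1
ee_pos: [0.4905, 0.2437, 0.0313]
eef_rot: [-0.199, 3.133, 0.001]
force: [0.2, 0.6, -2.7]
finger_gap: 0.507
grip_force: 61.6
```

{"api": "move_arm", "payload": {"increments": [[[0,0,0.002,0],[0,0,0.001,0],[0,0,0.001,0],[0,0,0,0]]]}}

```text
t: 16.5
ee_pos: [0.4895, 0.2434, 0.0262]
eef_rot: [0.2, -3.135, 0.0]
force: [-0.2, -0.4, -3.5]
finger_gap: 0.51
grip_force: 61.6
```

{"api": "move_arm", "payload": {"increments": [[[0,0,0.001,0],[0,0,0.001,0],[0,0,0.001,0],[0,0,0,0]]]}}

```text
t: 16.9
ee_pos: [0.4896, 0.2434, 0.0235]
eef_rot: [-0.2, 3.135, -0.0]
force: [-2.1, -1.2, -0.5]
finger_gap: 0.507
grip_force: 61.8
```

{"api": "move_arm", "payload": {"increments": [[[0,0,0.001,0],[0,0,0,0]]]}}

```text
t: 17.1
ee_pos: [0.4896, 0.2434, 0.0234]
eef_rot: [-0.2, 3.135, -0.0]
force: [-4.4, -1.4, 8.7]
finger_gap: 0.507
grip_force: 63.0
```

{"api": "move_arm", "payload": {"increments": [[[0,0,0,0],[0,0,0,0],[0,0,0,0],[0,0,0,0]]], "gripper": 0.066}}

```text
t: 17.5
ee_pos: [0.4897, 0.2434, 0.0221]
eef_rot: [-0.2, 3.135, -0.0]
force: [0.2, 0.0, 0.2]
finger_gap: 0.772
grip_force: 0.0
```

{"api": "move_arm", "payload": {"increments": [[[0,0,-0.01,0],[0,0,-0.02,0],[0,0,-0.04,0],[0,0,-0.05,0],[0,0,-0.05,0],[0,0,-0.05,0],[0,0,-0.03,0],[0,0,0,0]]]}}

```text
t: 18.3
ee_pos: [0.4918, 0.2442, 0.2786]
eef_rot: [-0.199, 3.125, 0.004]
force: [-0.7, -0.0, -0.1]
finger_gap: 0.769
grip_force: 0.0
```

Run:
```python
from h import *
s=bot.read_state();print(s["ee_pos"],s["force"])
w=bot.snapshot("wrist");save(w,"w4.png",s=1.2)
for k in("torso","lid_knob","lid_hinge","case"):
    for d in bot.tip_of(w,k)[:2]: print(k,np.round(d["position"],4),round(d["confidence"],2))
```

```text
[0.49182172 0.24422147 0.27857802] [-0.68750889 -0.01771389 -0.07890676]
torso [0.4859 0.2413 0.01  ] 0.86
lid_knob [0.6352 0.2572 0.1942] 0.86
lid_hinge [0.5849 0.2557 0.0604] 0.85
lid_hinge [0.3523 0.2794 0.0479] 0.73
```

View pics/w4.png

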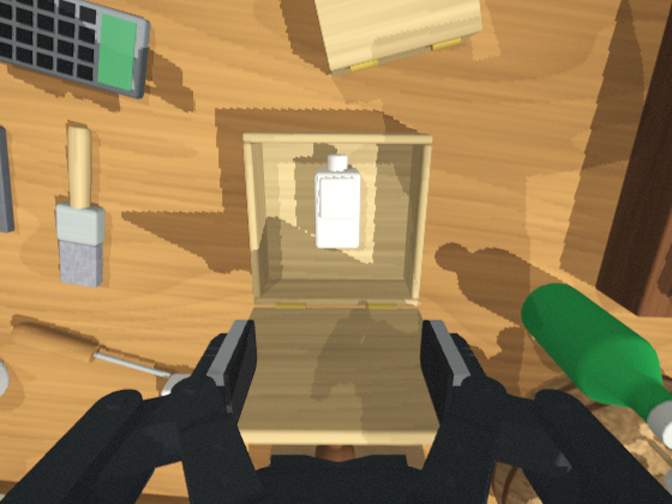

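The torso lies flat, chest up, inside the case at (338,205), and the lid is still upright. I'll move over the knob next.

{"api": "move_arm", "payload": {"increments": [[[-0.035,-0.001,0,0],[-0.035,-0.001,0,0],[-0.035,-0.001,0,0],[-0.036,0,0,0],[0,0,0,0],[0,0,0,0]]]}}

```text
t: 19.15
ee_pos: [0.6295, 0.258, 0.2691]
eef_rot: [0.199, -3.13, 0.002]
force: [-0.4, 0.5, 0.7]
finger_gap: 0.773
grip_force: 0.0
```

Run:
```python
from h import *
s=bot.read_state();print(s["ee_pos"],s["eef_rot"],s["joint_pos"].round(2))
w=bot.snapshot("wrist");save(w,"w5.png",s=1.2)
ps=[(w,s),(bot.snapshot("top"),None),(bot.snapshot("scene"),None)];rays=[]
for p,st in ps:
    for d in bot.tip_of(p,"lid_knob")[:2]:
        print(np.round(d["position"],4),round(d["confidence"],2))
        if d["position"][0]>.55: rays.append(ray(p,proj(p,d["position"],st),st))
for i in range(len(rays)):
    for j in range(i): print(i,j,*tri(rays[i],rays[j]))
```

```text
[0.62946715 0.25800388 0.26907604] [ 1.98676541e-01 -3.13017788e+00  1.71931243e-03] [ 0.27  0.54  0.45  1.49 -0.    0.14]
[0.6375 0.264  0.194 ] 0.81
[0.6341 0.2588 0.1985] 0.68
[0.2538 0.2458 0.0828] 0.67
[0.6312 0.2591 0.2021] 0.97
[0.2526 0.2495 0.0876] 0.62
1 0 [0.63655769 0.26227058 0.19260751] 0.0045703029949230685
2 0 [0.63246276 0.26103671 0.20306854] 0.004840216241966159
2 1 [0.6331543  0.25760114 0.20409079] 0.00047244730228396796
```

View pics/w5.png

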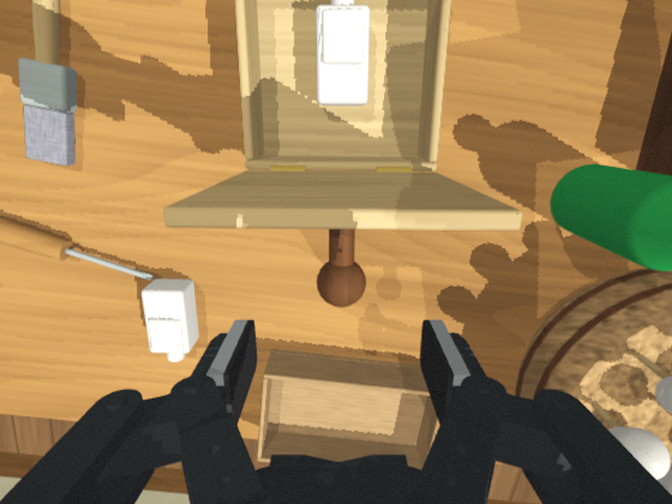

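The ball knob is at px (341,283), centred between the fingers at u≈340. The views give a centre of about (0.634, 0.259, 0.199), which matches upright (hinge +48 mm, z 0.1975). I'll go down and grip it.

{"api": "move_arm", "payload": {"increments": [[[-0.004,0,0.02,0],[0,0,0.03,0],[0,0,0.02,0],[0,0,0.01,0],[0,0,0,0],[0,0,0,0]]]}}

```text
t: 20.05
ee_pos: [0.634, 0.259, 0.1936]
eef_rot: [-0.2, 3.134, 0.0]
force: [0.5, -0.5, 0.9]
finger_gap: 0.772
grip_force: 0.0
```

{"api": "move_arm", "payload": {"increments": [[[0,0,0,0],[0,0,0,0],[0,0,0,0],[0,0,0,0],[0,0,0,0],[0,0,0,0]]], "gripper": 0.02}}

```text
t: 20.65
ee_pos: [0.6347, 0.26, 0.1937]
eef_rot: [-0.2, 3.132, 0.003]
force: [0.7, 4.5, 6.3]
finger_gap: 0.293
grip_force: 58.8
```

Run:
```python
from h import *
s=bot.read_state();print(s["ee_pos"],s["force"],s["moment"],s["finger_gap"],s["grip_force"],s["joint_pos"].round(2))
th=np.r_[np.arange(1.57,.2,-.05),np.arange(.2,-.001,-.025)]
X=-.135*np.cos(th)+.048*np.sin(th);Z=.135*np.sin(th)+.048*np.cos(th)
for a,x,z in zip(th[1:],-np.diff(X),-np.diff(Z)): print("%.3f [%.4f,0,%.4f,0]"%(a,x,z))
w=bot.snapshot("wrist");save(w,"w6.png",s=1.2)
```

```text
[0.63467069 0.26003322 0.19372463] [0.70532407 4.53812052 6.32697337] [ 1.16087978 -0.1498751  -0.04192173] 0.29319662763985604 58.82741689682007 [0.27 0.55 0.28 1.3  0.   0.14]
1.520 [0.0068,0,-0.0022,0]
1.470 [0.0069,0,-0.0019,0]
1.420 [0.0070,0,-0.0015,0]
1.370 [0.0071,0,-0.0012,0]
1.320 [0.0071,0,-0.0008,0]
1.270 [0.0071,0,-0.0005,0]
1.220 [0.0072,0,-0.0001,0]
1.170 [0.0072,0,0.0002,0]
1.120 [0.0071,0,0.0006,0]
1.070 [0.0071,0,0.0010,0]
1.020 [0.0070,0,0.0013,0]
0.970 [0.0070,0,0.0017,0]
0.920 [0.0069,0,0.0020,0]
0.870 [0.0068,0,0.0023,0]
0.820 [0.0066,0,0.0027,0]
0.770 [0.0065,0,0.0030,0]
0.720 [0.0063,0,0.0033,0]
0.670 [0.0062,0,0.0036,0]
0.620 [0.0060,0,0.0040,0]
0.570 [0.0058,0,0.0042,0]
0.520 [0.0056,0,0.0045,0]
0.470 [0.0053,0,0.0048,0]
0.420 [0.0051,0,0.0051,0]
0.370 [0.0048,0,0.0053,0]
0.320 [0.0045,0,0.0055,0]
0.270 [0.0043,0,0.0058,0]
0.220 [0.0040,0,0.0060,0]
0.200 [0.0015,0,0.0024,0]
0.175 [0.0018,0,0.0031,0]
0.150 [0.0017,0,0.0031,0]
0.125 [0.0017,0,0.0032,0]
0.100 [0.0016,0,0.0032,0]
0.075 [0.0015,0,0.0033,0]
0.050 [0.0014,0,0.0033,0]
0.025 [0.0013,0,0.0033,0]
0.000 [0.0012,0,0.0034,0]
```

View pics/w6.png

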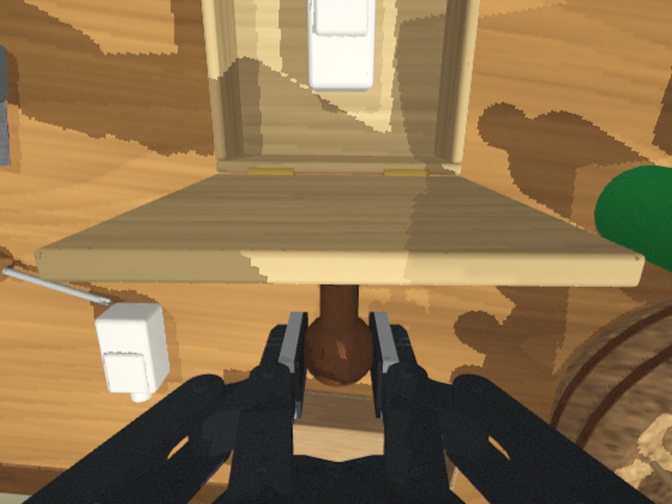

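Run:
```python
from h import *
s=bot.read_state();w=bot.snapshot("wrist");T=Ro.from_rotvec(s["eef_rot"]).as_matrix()
for z in(.185,.1975,.205):
    P=atz(w,(284,290),z,s);print(z,P.round(4),"in tool",(T.T@(P-s["ee_pos"])).round(4))
C=s["ee_pos"]
for o in([0,0,-.008],[-.011,-.014,-.008],[.011,-.014,-.008],[.011,-.014,.009]): print(o,(proj(w,C+T@np.array(o),s)*1.2).round())
for d in bot.tip_of(w,"lid_knob"): print(d["position"],d["confidence"])
m=bot.trace(w,"lid_knob");print([(d["confidence"],d["mask"].sum()) for d in m])
```

```text
0.185 [0.6405 0.262  0.185 ] in tool [-0.006   0.0011  0.0087]
0.1975 [0.6326 0.2608 0.1975] in tool [ 0.002   0.001  -0.0038]
0.205 [0.6278 0.2601 0.205 ] in tool [ 0.0068  0.001  -0.0113]
[0, 0, -0.008] [338. 359.]
[-0.011, -0.014, -0.008] [301. 384.]
[0.011, -0.014, -0.008] [299. 333.]
[0.011, -0.014, 0.009] [303. 311.]
[0.6371, 0.2619, 0.1932] 0.91
[(0.87, np.int64(40347))]
```

The ball centre is about (2, 1, -4) mm from the TCP, so it is within the pads. I'll start the arc and watch the force.

{"api": "move_arm", "payload": {"increments": [[[0.0034,0,-0.0011,0],[0.0034,0,-0.0011,0],[0.0069,0,-0.0019,0],[0.007,0,-0.0015,0],[0.0071,0,-0.0012,0],[0,0,0,0]]]}}

```text
t: 21.45
ee_pos: [0.606, 0.2566, 0.2001]
eef_rot: [-0.199, 3.134, 0.004]
force: [0.0, 5.8, 2.8]
finger_gap: 0.292
grip_force: 59.5
```

{"api": "move_arm", "payload": {"increments": [[[0.0071,0,-0.0008,0],[0.0071,0,-0.0005,0],[0.0072,0,-0.0001,0],[0.0072,0,0.0002,0],[0.0071,0,0.0006,0],[0.0071,0,0.001,0],[0.007,0,0.0013,0],[0,0,0,0]]]}}

```text
t: 22.25
ee_pos: [0.5552, 0.2493, 0.1971]
eef_rot: [0.201, -3.133, -0.0]
force: [-3.1, 3.6, 2.9]
finger_gap: 0.234
grip_force: 1.9
```

{"api": "move_arm", "payload": {"increments": [[[0.007,0,0.0017,0],[0.0069,0,0.002,0],[0.0068,0,0.0023,0],[0.0066,0,0.0027,0],[0.0065,0,0.003,0],[0,0,0,0]]]}}

```text
t: 22.85
ee_pos: [0.522, 0.2447, 0.1855]
eef_rot: [0.2, -3.134, -0.0]
force: [-1.6, 1.7, 3.5]
finger_gap: 0.234
grip_force: 7.9
```

The opening has reached its 20 mm command, so the ball has slipped in the pads. I'll locate the knob before moving further.

Run:
```python
from h import *
s=bot.read_state();print(s["ee_pos"],s["finger_gap"],s["grip_force"],s["force"])
T=Ro.from_rotvec(s["eef_rot"]).as_matrix();ims=[]
for n in("wrist","top","scene"):
    p=bot.snapshot(n);st=s if n=="wrist" else None
    for d in bot.tip_of(p,"lid_knob")[:2]:print(n,np.round(d["position"],4),round(d["confidence"],2),"tool",(T.T@(d["position"]-s["ee_pos"])).round(4))
    if n!="top": ims.append(p["image"][:,:,::-1] if n=="wrist" else cv2.resize(p["image"][90:240,260:440,::-1],(504,420),interpolation=cv2.INTER_CUBIC))
cv2.imwrite("pics/lid.png",cv2.resize(np.hstack(ims),(800,316)))
```

```text
[0.52202662 0.24471277 0.18554858] 0.23384868352109336 7.860024771653116 [-1.58368667  1.67403268  3.49762161]
wrist [0.5441 0.2515 0.1959] 0.56 tool [-0.0227  0.0039 -0.0104]
top [0.5415 0.247  0.2001] 0.66 tool [-0.0196 -0.0002 -0.0146]
top [0.2539 0.2465 0.0813] 0.57 tool [0.2656 0.0359 0.1045]
scene [0.5458 0.253  0.1988] 0.81 tool [-0.0246  0.0052 -0.0133]
scene [0.2547 0.2511 0.0874] 0.75 tool [0.2642 0.0404 0.0984]
```

View pics/lid.png

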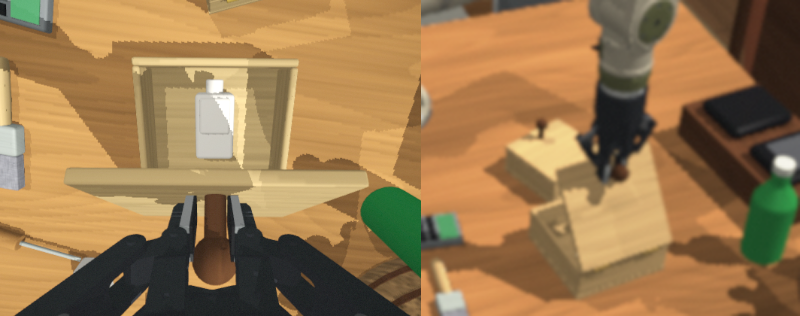

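The right-hand view shows the lid leaning at about 0.94 rad. The fingers straddle the stem, and the ball is caught behind them at tool x≈-22 mm. I'll push the ball back along the arc to near upright, then grip it again.

{"api": "move_arm", "payload": {"increments": [[[-0.007,0,-0.0017,0],[-0.007,0,-0.0013,0],[-0.0071,0,-0.001,0],[-0.0071,0,-0.0006,0],[-0.0072,0,-0.0002,0],[-0.0072,0,0.0001,0],[-0.0071,0,0.0005,0],[-0.0071,0,0.0008,0],[-0.0071,0,0.0012,0],[0,0,0,0]]]}}

```text
t: 24.15
ee_pos: [0.5876, 0.2522, 0.1868]
eef_rot: [0.198, -3.135, 0.002]
force: [0.1, 0.7, -0.2]
finger_gap: 0.234
grip_force: 0.0
```

```bash
cat > knob.py <<'E'
from h import *
s=bot.read_state();print(s["ee_pos"],s["finger_gap"],s["grip_force"],s["force"].round(1))
T=Ro.from_rotvec(s["eef_rot"]).as_matrix()
H=np.array([.585,.254,.0625]);u=np.array([.9925,.122,0])
for n in("wrist","top","scene"):
    p=bot.snapshot(n);st=s if n=="wrist" else None
    for d in bot.tip_of(p,"lid_knob")[:2]:
        P=np.array(d["position"])
        if P[1]<.35 and P[0]>.35:
            X,Z=(P-H)@u,P[2]-H[2]
            print(n,P.round(4),round(d["confidence"],2),"tool",(T.T@(P-s["ee_pos"])).round(4),"r",np.hypot(X,Z).round(4),"theta",round(np.arctan2(Z,-X)-.3416,3))
E
python3 knob.py
```

```text
[0.58761115 0.25223472 0.18680096] 0.23443804079289485 0.0 [ 0.1  0.7 -0.2]
wrist [0.4884 0.2394 0.009 ] 0.65 tool [ 0.0999 -0.      0.1779] r 0.1114 theta -0.843
top [0.613  0.2544 0.2046] 0.69 tool [-0.0254 -0.0011 -0.0178] r 0.1448 theta 1.423
scene [0.61   0.2597 0.2046] 0.64 tool [-0.0231  0.0046 -0.0178] r 0.1444 theta 1.407
```

{"api": "move_arm", "payload": {"increments": [[[0,0,0,0],[0,0,0,0],[0,0,0,0],[-0.008,0.001,-0.002,0],[-0.008,0.001,-0.002,0],[-0.008,0,-0.002,0],[0,0,0,0],[0,0,0,0]]], "gripper": 0.06}}

```text
t: 25.25
ee_pos: [0.6106, 0.2578, 0.1936]
eef_rot: [0.199, -3.135, 0.0]
force: [0.1, 0.5, 0.0]
finger_gap: 0.7
grip_force: 0.0
```

```bash
python3 knob.py
```

```text
[0.61055562 0.25781701 0.19357097] 0.7002093276230799 0.0 [0.1 0.5 0. ]
wrist [0.6107 0.2612 0.2026] 0.9 tool [-0.0006  0.0033 -0.009 ] r 0.1426 theta 1.415
top [0.6113 0.2569 0.2023] 0.89 tool [-0.0006 -0.001  -0.0087] r 0.1423 theta 1.416
scene [0.607  0.2562 0.2057] 0.77 tool [ 0.0037 -0.0012 -0.0121] r 0.1449 theta 1.382
```

The ball sits at tool (0, 0, -9 mm), which is right at the grasp point. I'll close fully this time.

{"api": "move_arm", "payload": {"increments": [[[0,0,0,0],[0,0,0,0],[0,0,0,0],[0,0,0,0],[0,0,0,0],[0,0,0,0]]], "gripper": 0}}

```text
t: 26.15
ee_pos: [0.6105, 0.2573, 0.1942]
eef_rot: [-0.199, 3.135, -0.001]
force: [-0.0, -3.8, 2.1]
finger_gap: 0.293
grip_force: 58.8
```

{"api": "move_arm", "payload": {"increments": [[[0.0035,0,-0.0005,0],[0.0036,0,-0.0005,0],[0.0036,0,-0.0004,0],[0.0036,0,-0.0003,0],[0,0,0,0]]]}}

```text
t: 26.65
ee_pos: [0.5959, 0.2556, 0.1959]
eef_rot: [-0.199, 3.134, -0.001]
force: [1.0, -4.5, 2.4]
finger_gap: 0.297
grip_force: 58.9
```

{"api": "move_arm", "payload": {"increments": [[[0.0036,0,-0.0003,0],[0.0036,0,-0.0002,0],[0.0036,0,-0.0001,0],[0.0036,0,0,0],[0.0036,0,0,0],[0.0036,0,0.0001,0],[0,0,0,0]]]}}

```text
t: 27.35
ee_pos: [0.5737, 0.253, 0.1958]
eef_rot: [0.202, -3.134, 0.001]
force: [0.9, -4.6, 1.0]
finger_gap: 0.291
grip_force: 59.1
```

```bash
python3 knob.py
```

```text
[0.57373337 0.25300486 0.1958113 ] 0.29132570001645897 59.14604723453522 [ 0.9 -4.6  1. ]
wrist [0.579  0.253  0.2009] 0.65 tool [-0.0052 -0.0007 -0.0051] r 0.1385 theta 1.185
top [0.5757 0.2503 0.2055] 0.79 tool [-0.0016 -0.0029 -0.0097] r 0.1433 theta 1.162
top [ 0.5405 -0.0252 -0.0033] 0.65 tool [ 0.0684 -0.2715  0.1994] r 0.1022 theta -1.041
scene [0.5753 0.2523 0.2067] 0.87 tool [-0.0015 -0.0009 -0.0109] r 0.1445 theta 1.161
```

{"api": "move_arm", "payload": {"increments": [[[0.0036,0,0.0002,0],[0.0036,0,0.0003,0],[0.0036,0,0.0004,0],[0.0036,0,0.0005,0],[0,0,0,0]]]}}

```text
t: 28.15
ee_pos: [0.5592, 0.2512, 0.1943]
eef_rot: [0.203, -3.134, 0.001]
force: [0.9, -5.5, -0.1]
finger_gap: 0.297
grip_force: 59.3
```

```bash
python3 knob.py
```

```text
[0.55924409 0.25124076 0.19429282] 0.29684895056602123 59.30926322937012 [ 0.9 -5.5 -0.1]
top [0.5669 0.2499 0.2054] 0.77 tool [-0.0074 -0.0023 -0.0111] r 0.1441 theta 1.101
scene [0.5653 0.2519 0.2056] 0.58 tool [-0.0061 -0.0001 -0.0113] r 0.1445 theta 1.092
```

{"api": "move_arm", "payload": {"increments": [[[-0.0036,0,-0.0004,0],[-0.0036,0,-0.0004,0],[-0.0036,0,-0.0003,0],[-0.0036,0,-0.0002,0]]]}}

```text
t: 28.85
ee_pos: [0.5734, 0.2529, 0.1959]
eef_rot: [0.203, -3.133, 0.002]
force: [-0.4, -5.8, 3.9]
finger_gap: 0.294
grip_force: 59.4
```

```bash
python3 knob.py
```

```text
[0.57342356 0.25292711 0.19593614] 0.2939977681026392 59.43712770938873 [-0.4 -5.8  3.9]
wrist [0.5825 0.2534 0.2022] 0.73 tool [-0.009  -0.0007 -0.0063] r 0.1397 theta 1.211
top [0.579  0.251  0.2066] 0.89 tool [-0.0053 -0.0026 -0.0107] r 0.1442 theta 1.185
scene [0.5768 0.2554 0.21  ] 0.89 tool [-0.0036  0.002  -0.0141] r 0.1477 theta 1.175
```

{"api": "move_arm", "payload": {"increments": [[[0,0,0,0],[0,0,0,0],[0,0,0,0],[-0.004,-0.001,0,0],[-0.004,0,0,0],[0,0,0,0],[0,0,0,0]]], "gripper": 0.045}}

```text
t: 29.85
ee_pos: [0.5828, 0.2534, 0.1958]
eef_rot: [0.2, -3.135, 0.0]
force: [-0.0, 0.4, 0.4]
finger_gap: 0.531
grip_force: 0.0
```

```bash
python3 knob.py
```

```text
[0.58284421 0.25335178 0.19579032] 0.5307755952114678 0.0 [-0.   0.4  0.4]
wrist [0.5801 0.2562 0.203 ] 0.55 tool [ 0.0024  0.0032 -0.0072] r 0.1406 theta 1.197
top [0.5809 0.2501 0.2087] 0.79 tool [ 0.0023 -0.003  -0.0129] r 0.1463 theta 1.198
top [ 0.4973 -0.3901  0.0324] 0.69 tool [ 0.1664 -0.6274  0.1634] r 0.1683 theta -0.521
scene [0.5814 0.2526 0.207 ] 0.88 tool [ 0.0015 -0.0006 -0.0112] r 0.1445 theta 1.203
```

{"api": "move_arm", "payload": {"increments": [[[-0.003,0,0,0],[0,0,0,0],[0,0,0,0],[0,0,0,0],[0,0,0,0]]], "gripper": 0}}

```text
t: 30.65
ee_pos: [0.5858, 0.2544, 0.1964]
eef_rot: [-0.2, 3.134, 0.002]
force: [-1.1, 4.6, 3.4]
finger_gap: 0.292
grip_force: 58.8
```

{"api": "move_arm", "payload": {"increments": [[[0.0036,0,0,0],[0.0036,0,0.0001,0],[0.0036,0,0.0002,0],[0.0036,0,0.0003,0],[0,0,0,0]]]}}

```text
t: 31.15
ee_pos: [0.5707, 0.2525, 0.1948]
eef_rot: [0.201, -3.135, -0.002]
force: [0.8, 5.1, -1.0]
finger_gap: 0.296
grip_force: 59.2
```

```bash
python3 knob.py
```

```text
[0.57073487 0.25254959 0.19480567] 0.2962374015187311 59.2024040222168 [ 0.8  5.1 -1. ]
wrist [0.5679 0.2514 0.1992] 0.74 tool [ 0.003  -0.0008 -0.0044] r 0.1378 theta 1.103
top [0.5623 0.2502 0.204 ] 0.73 tool [ 0.0087 -0.0012 -0.0092] r 0.1434 theta 1.068
scene [0.563  0.251  0.2056] 0.73 tool [ 0.0079 -0.0005 -0.0108] r 0.1448 theta 1.075
scene [0.5848 0.2545 0.0626] 0.65 tool [-0.0143 -0.      0.1322] r 0.0002 theta 0.287
```

The ball creeps outward from wherever it sits off-centre, so a side grip is unstable. There is a more robust way. I put the fingers (20 mm opening, straddling the stem) on the −X side of the ball, so the ball can't pass them. The lid then rests against them while they retreat along the arc. First I'll go back to a safer angle.

{"api": "move_arm", "payload": {"increments": [[[-0.0036,0,-0.0004,0],[-0.0036,0,-0.0003,0],[-0.0036,0,-0.0002,0],[-0.0036,0,-0.0001,0],[0,0,0,0]]]}}

```text
t: 31.95
ee_pos: [0.5857, 0.2543, 0.1964]
eef_rot: [0.2, -3.135, -0.002]
force: [-1.1, 5.0, 2.0]
finger_gap: 0.297
grip_force: 59.7
```

```bash
python3 knob.py
```

```text
[0.58566276 0.25430942 0.19636344] 0.2965011850926327 59.66584861278534 [-1.1  5.   2. ]
wrist [0.5823 0.2553 0.2043] 0.97 tool [ 0.0032  0.0014 -0.0079] r 0.1418 theta 1.211
top [0.5788 0.2499 0.208 ] 0.95 tool [ 0.0074 -0.0035 -0.0116] r 0.1457 theta 1.183
```

{"api": "move_arm", "payload": {"increments": [[[0,0,0,0],[0,0,0,0],[0,0,-0.006,0],[0.007,0,-0.006,0],[0.007,0,0,0],[0.007,0,0,0],[0.007,0,0,0],[0,0,0,0]]], "gripper": 0.05}}

```text
t: 33.05
ee_pos: [0.5566, 0.25, 0.2085]
eef_rot: [0.2, -3.135, 0.0]
force: [-0.5, -0.5, -1.0]
finger_gap: 0.584
grip_force: 0.0
```

```bash
python3 knob.py
```

```text
[0.55655415 0.25004865 0.2084849 ] 0.5843304153057383 0.0 [-0.5 -0.5 -1. ]
wrist [0.5781 0.2529 0.2002] 0.85 tool [-0.0217  0.0001  0.0083] r 0.1379 theta 1.179
top [0.5794 0.2511 0.206 ] 0.85 tool [-0.0228 -0.0019  0.0025] r 0.1436 theta 1.188
scene [0.5757 0.2538 0.208 ] 0.7 tool [-0.0195  0.0013  0.0005] r 0.1458 theta 1.166
```

{"api": "move_arm", "payload": {"increments": [[[0,0,0,0],[0,0,0,0],[0,0,0,0],[0,0,0,0]]], "gripper": 0.02}}

```text
t: 33.75
ee_pos: [0.5578, 0.2506, 0.2083]
eef_rot: [0.2, -3.135, -0.001]
force: [-0.6, 2.2, 0.7]
finger_gap: 0.237
grip_force: 1.3
```

```bash
python3 knob.py
```

```text
[0.55782415 0.2505545  0.20829361] 0.23658238110016966 1.266632303595543 [-0.6  2.2  0.7]
wrist [0.5797 0.2546 0.2033] 0.57 tool [-0.0222  0.0012  0.005 ] r 0.1409 theta 1.192
top [0.5789 0.2522 0.2063] 0.89 tool [-0.0211 -0.001   0.002 ] r 0.1439 theta 1.186
scene [0.578  0.2515 0.2052] 0.93 tool [-0.0201 -0.0016  0.0031] r 0.1429 theta 1.178
```

The ball is just behind the fingers (-21 mm) and the lid board just ahead of them. The fingers are now caged between the two, so they push the board towards shut and then catch the ball. Moving on slowly.

{"api": "move_arm", "payload": {"increments": [[[0.0036,0,0.0022,0],[0.0036,0,0.0023,0],[0.0036,0,0.0013,0],[0.0036,0,0.0005,0],[0.0036,0,0.0005,0],[0.0036,0,0.0006,0],[0.0036,0,0.0007,0],[0.0035,0,0.0008,0],[0,0,0,0]]]}}

```text
t: 34.95
ee_pos: [0.5288, 0.2465, 0.1994]
eef_rot: [0.2, -3.135, 0.0]
force: [0.0, -0.4, -0.3]
finger_gap: 0.237
grip_force: 0.0
```

```bash
python3 knob.py
```

```text
[0.52880129 0.24645229 0.19940983] 0.23653332752007597 0.0 [ 0.  -0.4 -0.3]
wrist [0.5565 0.2538 0.2001] 0.87 tool [-0.0284  0.0038 -0.0007] r 0.1405 theta 1.026
top [0.5523 0.2487 0.2057] 0.89 tool [-0.0236 -0.0008 -0.0063] r 0.147 theta 1.002
scene [0.5519 0.2517 0.206 ] 0.81 tool [-0.0236  0.0023 -0.0066] r 0.1473 theta 1.002
```

{"api": "move_arm", "payload": {"increments": [[[0.0025,0,0.0006,0],[0.0025,0,0.0006,0],[0.0025,0,0.0007,0],[0.0025,0,0.0007,0],[0.0025,0,0.0008,0],[0.0025,0,0.0009,0],[0.0025,0,0.001,0],[0,0,0,0]]]}}

```text
t: 36.05
ee_pos: [0.5114, 0.2442, 0.1939]
eef_rot: [0.2, -3.134, 0.0]
force: [-1.4, -0.2, 0.3]
finger_gap: 0.236
grip_force: 0.4
```

```bash
python3 knob.py
```

```text
[0.5114146  0.24423496 0.19393761] 0.23625514625412564 0.35817084833979607 [-1.4 -0.2  0.3]
wrist [0.5356 0.2512 0.1913] 0.82 tool [-0.0249  0.0038  0.0026] r 0.1379 theta 0.863
wrist [ 0.7109 -0.0195 -0.0072] 0.58 tool [-0.1645 -0.2869  0.201 ] r 0.1151 theta -2.833
top [0.5334 0.2448 0.196 ] 0.58 tool [-0.0219 -0.0022 -0.0021] r 0.1434 theta 0.856
scene [0.5327 0.246  0.195 ] 0.88 tool [-0.0213 -0.001  -0.0011] r 0.1427 theta 0.849
```

The lid is at 0.85 rad and rests on the fingers with about 1.4 N, so the cage holds. I'll follow the arc down.

{"api": "move_arm", "payload": {"increments": [[[0.0034,0,0.0013,0],[0.0033,0,0.0014,0],[0.0033,0,0.0015,0],[0.0033,0,0.0016,0],[0.0032,0,0.0017,0],[0.0032,0,0.0018,0],[0.0031,0,0.0018,0],[0.0031,0,0.0019,0],[0.003,0,0.002,0],[0.003,0,0.0021,0],[0,0,0,0]]]}}

```text
t: 37.45
ee_pos: [0.4796, 0.2401, 0.1767]
eef_rot: [0.2, -3.134, 0.0]
force: [-0.7, 0.3, -1.3]
finger_gap: 0.238
grip_force: 0.5
```

```bash
python3 knob.py
```

```text
[0.47963982 0.24011672 0.1766567 ] 0.23779503391442053 0.5223249457776546 [-0.7  0.3 -1.3]
wrist [0.4993 0.2472 0.1744] 0.62 tool [-0.0204  0.0045  0.0022] r 0.1411 theta 0.575
top [0.503  0.244  0.1772] 0.83 tool [-0.0237  0.0009 -0.0006] r 0.1413 theta 0.605
scene [0.5002 0.2463 0.1774] 0.6 tool [-0.0212  0.0035 -0.0008] r 0.143 theta 0.592
```

{"api": "move_arm", "payload": {"increments": [[[0.0029,0,0.0021,0],[0.0029,0,0.0022,0],[0.0028,0,0.0023,0],[0.0028,0,0.0023,0],[0.0027,0,0.0024,0],[0.0026,0,0.0025,0],[0.0025,0,0.0025,0],[0.0025,0,0.0026,0],[0.0024,0,0.0027,0],[0.0024,0,0.0027,0],[0,0,0,0]]]}}

```text
t: 38.85
ee_pos: [0.4534, 0.2367, 0.1522]
eef_rot: [0.2, -3.134, 0.0]
force: [-1.2, 0.5, -0.1]
finger_gap: 0.237
grip_force: 0.6
```

```bash
python3 knob.py
```

```text
[0.45343187 0.23674181 0.15223933] 0.23658589228435478 0.555081982165575 [-1.2  0.5 -0.1]
wrist [0.475  0.2452 0.1515] 0.82 tool [-0.0225  0.0057  0.0007] r 0.1417 theta 0.338
top [ 0.7608 -0.1784  0.0029] 0.72 tool [-0.2523 -0.4508  0.1491] r 0.1355 theta -3.028
top [0.4759 0.2379 0.1528] 0.68 tool [-0.0224 -0.0017 -0.0006] r 0.1425 theta 0.345
scene [0.4736 0.2428 0.1557] 0.65 tool [-0.0208  0.0034 -0.0035] r 0.1457 theta 0.353
```

{"api": "move_arm", "payload": {"increments": [[[0.0023,0,0.0027,0],[0.0022,0,0.0028,0],[0.0021,0,0.0029,0],[0.0021,0,0.0029,0],[0.002,0,0.003,0],[0.002,0,0.003,0],[0.0018,0,0.0031,0],[0.0009,0,0.0015,0],[0,0,0,0]]]}}

```text
t: 40.05
ee_pos: [0.4384, 0.2348, 0.1305]
eef_rot: [0.2, -3.134, 0.0]
force: [-2.4, -0.4, 0.3]
finger_gap: 0.237
grip_force: 0.6
```

```bash
python3 knob.py
```

```text
[0.43842261 0.2348448  0.13052693] 0.2367123828517132 0.5675211176276207 [-2.4 -0.4  0.3]
wrist [0.4634 0.2419 0.1245] 0.95 tool [-0.0257  0.0038  0.006 ] r 0.137 theta 0.128
top [0.4596 0.2382 0.1304] 0.93 tool [-0.0214  0.0006  0.0001] r 0.1435 theta 0.151
scene [0.4613 0.2399 0.1295] 0.72 tool [-0.0233  0.0021  0.001 ] r 0.1414 theta 0.152
```

{"api": "move_arm", "payload": {"increments": [[[0.0008,0,0.0016,0],[0.0008,0,0.0016,0],[0.0008,0,0.0016,0],[0.0008,0,0.0016,0],[0.0008,0,0.0016,0],[0.0007,0,0.0016,0],[0.0007,0,0.0016,0],[0.0007,0,0.0017,0],[0,0,0,0]]]}}

```text
t: 41.25
ee_pos: [0.4326, 0.2341, 0.1177]
eef_rot: [0.2, -3.135, 0.0]
force: [0.1, -0.0, -1.6]
finger_gap: 0.234
grip_force: 0.4
```

{"api": "move_arm", "payload": {"increments": [[[0.0007,0,0.0016,0],[0.0007,0,0.0016,0],[0.0006,0,0.0016,0],[0.0006,0,0.0016,0],[0,0,0,0]]]}}

```text
t: 41.75
ee_pos: [0.4303, 0.2337, 0.1114]
eef_rot: [-0.2, 3.135, -0.0]
force: [0.3, -0.1, 0.5]
finger_gap: 0.236
grip_force: 0.0
```

```bash
python3 knob.py
```

```text
[0.43027749 0.23374327 0.11142836] 0.23628860227482856 0.0 [ 0.3 -0.1  0.5]
wrist [0.4556 0.2393 0.1081] 0.73 tool [-0.0258  0.0023  0.0033] r 0.138 theta -0.005
top [0.4522 0.2372 0.1126] 0.58 tool [-0.0222  0.0006 -0.0012] r 0.1429 theta 0.017
scene [0.4523 0.2361 0.111 ] 0.58 tool [-0.0221 -0.0005  0.0004] r 0.1424 theta 0.006
```

{"api": "move_arm", "payload": {"increments": [[[0.001,0,0,0],[0.001,0,0,0],[0.002,0,0,0],[0.004,0,0,0],[0.008,0,0,0],[0.01,0,-0.01,0],[0,0,-0.03,0],[0,0,-0.04,0],[0,0,-0.04,0],[0,0,0,0]]]}}

```text
t: 43.05
ee_pos: [0.4064, 0.2315, 0.2377]
eef_rot: [-0.2, 3.126, 0.004]
force: [0.2, -0.3, -0.6]
finger_gap: 0.238
grip_force: 0.0
```

```bash
python3 knob.py
python3 - <<'E'
from h import *
p=bot.snapshot("top");q=bot.snapshot("scene")
for k in "torso spare brush driver calculator glue tub cup ejector_palm".split():
    for im in(p,q):
        for d in bot.tip_of(im,k)[:1]: print(k,np.round(d["position"],3),round(d["confidence"],2))
E
```

```text
[0.40644818 0.23154548 0.23771698] 0.23809081313927002 0.0 [ 0.2 -0.3 -0.6]
wrist [0.4538 0.2406 0.1031] 0.82 tool [-0.0468  0.0027  0.1351] r 0.138 theta -0.043
top [0.4536 0.2359 0.1095] 0.78 tool [-0.0461 -0.002   0.1287] r 0.1407 theta -0.001
scene [0.4537 0.2371 0.114 ] 0.76 tool [-0.0464 -0.0008  0.1242] r 0.142 theta 0.029
scene [0.584  0.2544 0.0622] 0.56 tool [-0.1773 -0.0003  0.1773] r 0.001 theta -0.649
spare [ 0.776  0.095 -0.005] 0.65
spare [ 0.778  0.092 -0.002] 0.57
brush [ 0.541 -0.024 -0.003] 0.78
brush [ 0.534 -0.023  0.   ] 0.78
driver [ 0.712 -0.019 -0.002] 0.55
driver [ 0.71  -0.019 -0.002] 0.74
calculator [ 0.377 -0.018  0.001] 0.63
calculator [ 0.374 -0.016 -0.   ] 0.7
glue [0.591 0.508 0.002] 0.69
tub [ 0.76  -0.181  0.006] 0.85
tub [ 0.765 -0.178  0.001] 0.93
cup [ 0.62  -0.478 -0.002] 0.92
cup [ 0.631 -0.477  0.   ] 0.72
ejector_palm [ 0.497 -0.389  0.032] 0.79
ejector_palm [ 0.498 -0.39   0.033] 0.58
```

The knob measures at (0.4537, 0.2365, 0.1118), the shut position within measuring error (0.1105). The fingers are clear, and the bystanders and palm are where they started. Handing in.

```bash
python3 -c "
from workcell import bot
print(bot.close_job())"
```

```text
the job is handed in; nothing more can be done
None
```

I handed the job in at about 43 s of the 72 s: ejector pushed to its stop and sprung back, torso flat and chest up in the case, lid lowered and shut by camera measurement. My side grip on the knob slipped, leaving the lid held against the fingers, so I took it back up and lowered it that way; the bystanders the cameras could find had not moved.

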